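Draw the stout wax tool from its light stand into the steel cup

ROBOT

A 6-joint arm with a two-finger parallel gripper is mounted at the origin on a cart in front of the work surface, level with it; the furniture and walls round the work are solid. World frame = base frame: x ahead of the robot, y to its left, z up, the work surface at z = 0. Lengths are in m, angles in rad, forces in N, time in s.
With the tool pointing down it reaches from about 0.25 to 0.775 m from the base axis. Payload 4 kg.
Tool frame: the origin (TCP) lies at the very end of the fingers, on their centre line; the grasp point (between the pads) lies 19 mm behind it (robot.pinch_z is the distance from the TCP to the grasp point, in m); z points along the fingers, y is the line along which they close (so a half turn about z gives the same grasp; the last joint's range is limited). The gripper opens to 94 mm and grips with 3 to 60 N. Pads are 16 mm wide; open, the fingers measure 119 mm over their backs; the gripper's body (75 mm by 177 mm) begins 78 mm behind the grasp point.
Start: joints at [1.031, 0.087, 1.371, -0, 1.684, -0.103], TCP at [0.233, 0.498, 0.206] pointing down, gripper open.
Joint ranges: [-3.1, 3.1], [-0.76, 2.03], [0.27, 2.55], [-1.08, 4.22], [0.17, 2.65], [-2.57, 2.57]. Speed limits (rad/s): [2.79, 2.79, 3.14, 3.14, 3.14, 3.14].

INTERFACE

Orientations are given as [roll, pitch, yaw] about the fixed x, y, z axes, in that order (R = Rz(yaw) Ry(pitch) Rx(roll)).
In Python, from bench import robot gives the robot as it stands.
- The arm moves only by the tool arm_command, never from a script. Its argument "targets" is one flat list of numbers, 7 for each row, row after row: the turn, a rotation vector about the tool's x, y, z in degrees, then the shift along the tool's x, y, z in mm, then the closure, from -1 (fully open) to 1 (shut). In form: [ax, ay, az, x, y, z, hand, ax, ay, az, x, y, z, hand, ...]. A call has 1 to 20 rows; each row is the pose to reach, as a shift and turn from the pose commanded when the call began, along the tool's axes at that moment; what a row does not reach only later rows make up. A row lasts 1/10 s, in which the tool goes at most 50 mm and 8.59 degrees, less where a joint would pass 70% of its speed; a pose out of reach is approached as far as the arm can. A call with a gripper value outside its range is refused whole. The fingers move at their own pace and stop on an object; the grip force is fixed at half the most. Time passes only in rows, so rows that repeat a pose let the fingers close. It gives the time, the measured TCP pose, the force, the opening and the grip force at its end, in the units of the state.
- robot.get_obs(): the state, without advancing time (a new reading comes with each control period).
- robot.snapshot(name): name is "scene" or "side" or "wrist"; returns a dict with "color" (420x560x3 uint8, red, green, blue), "range_z" (420x560 float32, m along the optical axis (not along the pixel's ray), 0 where there is no reading), "fx", "fy", "cx", "cy" (pixels), "T" (4x4, takes a point from camera to world coordinates); the wrist camera has in their place "T_tool_cam" (4x4, takes a point from camera to tool coordinates, whose origin is the TCP and whose axes are the flange's). Camera axes: x right, y down, z forward; pixel columns grow to the right and rows downward; lengths in m; the calibration is good to about 2 mm. A picture is of the moment at which its call begins: read the wrist's pose just before it.
- robot.close_job(): hands the job in; it is judged then, once.
The state is a dict: "time": time; "joint_positions": joint angles; "qvel": joint speeds; "joint_torque": joint torques, N m; "tool_pos": TCP position; "ee_rot": TCP orientation; "wrist_force": force on the tool from outside, world axes, zero at the start; "wrist_torque": the same for the moment, N m; "width": finger opening in m; "finger_force": force on a finger pad.
Only numpy, scipy, OpenCV 4.12 (cv2) and the standard library are available. Lean on these libraries where they do the work, as an engineer would, in place of code of your own. Each camera call takes 0.05 s, during which the arm holds its last target. There are 200 camera calls.

TASK

The stout-handled wax tool in the little white stand is due for cleaning. Draw it straight up out of the stand without tipping or dragging the stand, then lower it shank first into the steel cup until it is at or near the bottom before letting go. Leave the slim-handled tool in the stand, and leave the stand and the cup standing where they are.

Things in the scene. Friction and masses are not known exactly. Their poses are not given: they have to be found in the camera images.
- stout_tool: round wax tool upright in the stand, 135 mm long, 45 g. From the bottom: steel shank 9 mm thick to 58 mm, brass ferrule to 66 mm, wooden handle widening to 20 mm diameter from 76 to 129 mm, rounded top at 135 mm. Origin: centre of the shank's lower end; z along the tool to the handle's top. Its yaw means nothing; it may lean a few degrees in its loose hole.
- slim_tool: the bystander tool in the other end hole of the same stand: same shank and woods, but only 112 mm long (its top stands 116 mm above the bench: carry the stout tool over or round it) and the handle only 12 mm in diameter. Origin and z as for the stout tool. Stays in the stand.
- stand: loose white plastic stand, 70 g, 46 (x) x 104 (y) x 52 mm high. Origin: centre of underside, z up, y along its three 13 mm holes (y = -30, 0, 30 mm). The tools stand in the end holes, either way round, lower ends in pockets 4 mm above the bench, through a deck whose top is at 52 mm: clear after 48 mm of lift. Fingers have free room along the stand's x. Pushed sideways it slides or tips.
- steel_cup: empty open round steel cup, loose (220 g), 70 mm high, 80 mm over its slightly flared rim, 70 mm wide inside, inner floor 4 mm above its underside. Origin: centre of its underside, z up. A clear plastic beaker farther back is not this cup.

How it is judged:
By the outcome, as a careful person would: the job done as asked, in the order asked, and still so for the second after the job is handed in, with the robot touching nothing.
It also fails if it takes over 40 s, if anything falls off the work surface, if the arm or the gripper's body presses on something with over 40 N, if the wrist force passes 120 N, or if a joint passes its speed limit or range.

## Working session

There is one attempt and no reset: what is moved stays moved. The work goes in short steps, Python scripts to look and compute and a tool call to move; the robot and the scene stay as the last step left them, time stands still between calls to the robot, and variables do not carry over. Pictures are saved under pics/ and viewed, at most 10 in all, crops included, and the job is handed in when it is done.

Besides the shell and the picture viewer there is one more tool, called after "Request:" by a JSON object that holds its "name" and its "arguments". arm_command: Moves the arm, as the interface text tells. Its arguments: {"type":"object","properties":{"targets":{"type":"array"}},"required":["targets"]}

```bash
mkdir -p pics; ls; python3 - <<'E'
from bench import robot
import cv2,numpy as np,pickle
o=robot.get_obs();print(o)
d={}
for n in("scene","side"):
    s=robot.snapshot(n);d[n]=s
    cv2.imwrite(f"pics/{n}0.png",s["color"][...,::-1])
    print(n,s["fx"],s["cx"],s["cy"],s["T"].round(3).tolist())
pickle.dump(d,open("d0.pkl","wb"))
E
```

```text
pics
{'time': 0.0, 'joint_positions': array([ 1.03092852e+00,  8.79371076e-02,  1.37220813e+00, -2.36989195e-05,
        1.68361077e+00, -1.03099262e-01]), 'qvel': array([ 1.55290420e-03, -3.38852878e-04,  9.05811989e-05,  1.23690740e-03,
       -5.80773954e-04,  1.87703511e-03]), 'joint_torque': array([-5.93054792e-04, -3.40188432e+01, -3.02425504e+01,  7.17495452e-02,
        3.30845872e-02, -2.06522591e-04]), 'tool_pos': array([0.23238962, 0.49789664, 0.20433737]), 'ee_rot': array([-3.13943837e+00, -1.99215493e-04,  2.70482125e+00]), 'wrist_force': array([0.11476782, 0.74125737, 0.5142354 ]), 'wrist_torque': array([-0.04479993,  0.01453124,  0.04475171]), 'finger_force': 0.0, 'width': 0.09394781266091087}
scene 381.1041145433085 282.1307928419047 214.00893033236022 [[-0.743, -0.258, 0.618, -0.003], [-0.669, 0.322, -0.67, 0.523], [-0.026, -0.911, -0.412, 0.402], [0.0, 0.0, 0.0, 1.0]]
side 464.25272140730607 280.5416055937311 208.1583044560785 [[0.583, -0.56, 0.589, 0.028], [-0.812, -0.406, 0.418, -0.397], [0.005, -0.722, -0.692, 0.628], [0.0, 0.0, 0.0, 1.0]]
```

View pics/scene0.png

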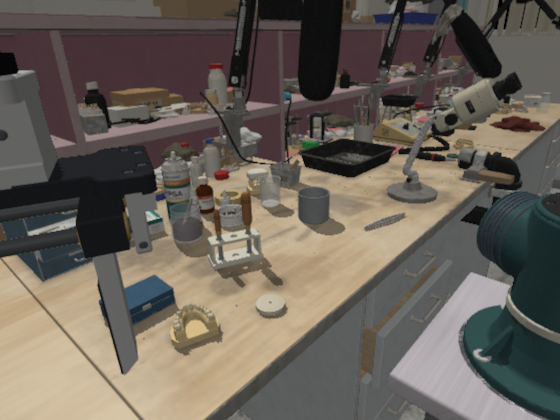

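View pics/side0.png

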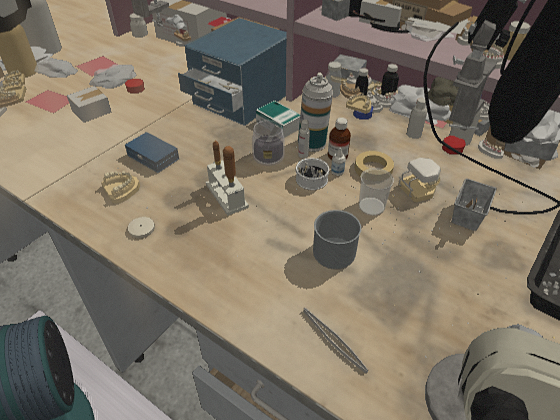

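The scene view shows the stand at about (235,248), with the tool tops at (218,208) and (247,195) and the cup at (314,205). The side view shows the stand at (227,190), slim tool top at (216,145), stout tool top at (229,152) and the cup at (336,240). Next I'll enlarge crops of both.

```bash
python3 - <<'E'
import cv2,numpy as np,pickle
d=pickle.load(open("d0.pkl","rb"))
a=d["scene"]["color"][180:280,195:335];b=d["side"]["color"][130:270,190:370]
a=cv2.resize(a,(784,560),interpolation=cv2.INTER_CUBIC)[:, :]
b=cv2.resize(b,None,fx=4,fy=4,interpolation=cv2.INTER_CUBIC)
cv2.imwrite("pics/ca.png",a[...,::-1]);cv2.imwrite("pics/cb.png",b[...,::-1])
E
```

```text
(no output)
```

View pics/ca.png

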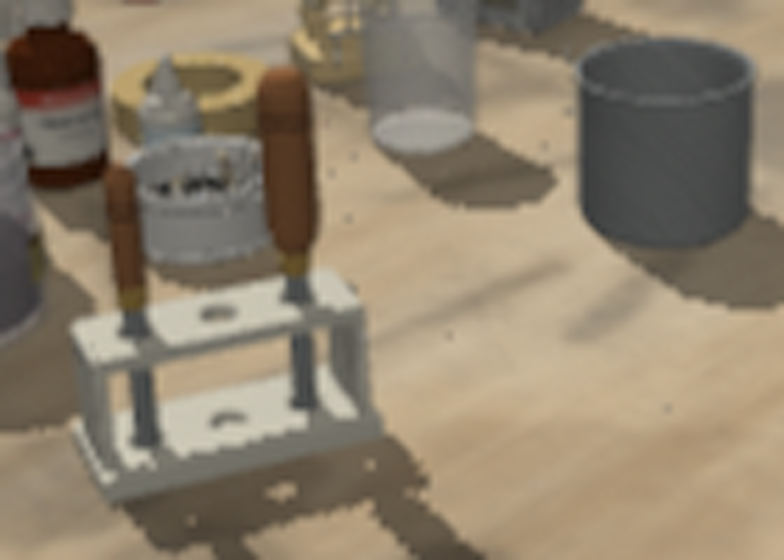

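View pics/cb.png

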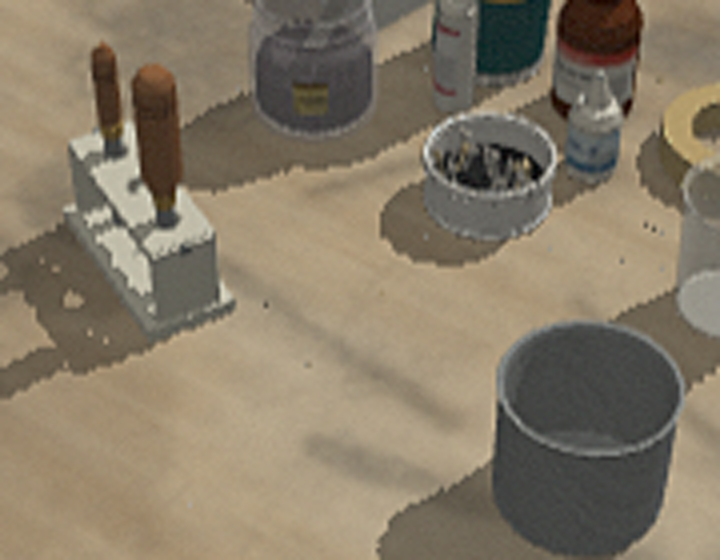

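Scene crop (5.6x): stout axis runs from (285,72) at the top through the ferrule bottom at (295,275), slim top is at (119,168), and the cup rim centre is at (667,70). Side crop (4x): stout top (155,68), ferrule bottom (166,208), slim top (103,43), cup rim centre (590,388). The deck corners are visible in both.

```bash
cat > h.py <<'E'
import numpy as np
def ray(s,T,u,v): return T[:3,3],T[:3,:3]@np.array([(u-s["cx"])/s["fx"],(v-s["cy"])/s["fy"],1])
def tri(*rays):
    A=0;b=0;Ps=[]
    for c,d in rays:
        d=d/np.linalg.norm(d);P=np.eye(3)-np.outer(d,d);A=A+P;b=b+P@c;Ps.append((P,c))
    p=np.linalg.solve(A,b);return p,[np.linalg.norm(P@(p-c))*1e3 for P,c in Ps]
def atz(r,z): return r[0]+r[1]*(z-r[0][2])/r[1][2]
E
python3 - <<'E'
import pickle,numpy as np
from h import *
np.set_printoptions(precision=4,suppress=True)
d=pickle.load(open("d0.pkl","rb"));A,B=d["scene"],d["side"]
ra=lambda x,y:ray(A,A["T"],195+x/5.6-.5,180+y/5.6-.5)
rb=lambda x,y:ray(B,B["T"],190+x/4-.5,130+y/4-.5)
for n,a,b in [("stouttop",(285,69),(155,68)),("ferrule",(295,275),(166,208)),("slimtop",(119,168),(103,43)),("cuprim",(667,70),(590,388)),("deckA",(330,272),(215,235)),("deckB",(365,308),(150,258)),("deckC",(100,365),(70,147))]:
    p,e=tri(ra(*a),rb(*b));print(n,p,np.round(e,1))
print("rim side L/R",atz(rb(497,388),.07),atz(rb(685,388),.07))
for c in [(330,272),(365,308),(100,365),(72,328)]:print("deck scene z52",atz(ra(*c),.052))
for c in [(215,235),(150,258),(70,147)]:print("deck side z52",atz(rb(*c),.052))
E
```

```text
stouttop [0.516  0.0633 0.1403] [0.9 0.9]
ferrule [0.5164 0.0643 0.0601] [0.3 0.3]
slimtop [0.5413 0.1191 0.1155] [1.1 1.1]
cuprim [ 0.5227 -0.1618  0.0696] [0.4 0.4]
deckA [0.5233 0.0409 0.0503] [0.2 0.2]
deckB [0.4919 0.0542 0.0511] [0.2 0.2]
deckC [0.5329 0.1411 0.0502] [0.4 0.4]
rim side L/R [ 0.5001 -0.1303  0.07  ] [ 0.5462 -0.1939  0.07  ]
deck scene z52 [0.521  0.0432 0.052 ]
deck scene z52 [0.4903 0.0555 0.052 ]
deck scene z52 [0.5309 0.1428 0.052 ]
deck scene z52 [0.5602 0.132  0.052 ]
deck side z52 [0.5216 0.0395 0.052 ]
deck side z52 [0.4914 0.0537 0.052 ]
deck side z52 [0.5308 0.139  0.052 ]
```

Request:
{"name": "arm_command", "arguments": {"targets": [0,0,30,-147,-91,-10,-1,0,0,60,-294,-182,-10,-1,0,0,90,-440,-274,-10,-1,0,0,90,-440,-274,-10,-1,0,0,90,-440,-274,-10,-1,0,0,90,-440,-274,-10,-1,0,0,90,-440,-274,-10,-1,0,0,90,-440,-274,-10,-1,0,0,90,-440,-274,-10,-1,0,0,90,-440,-274,-10,-1,0,0,90,-440,-274,-10,-1,0,0,90,-440,-274,-10,-1,0,0,90,-440,-274,-10,-1,0,0,90,-440,-274,-10,-1,0,0,90,-440,-274,-10,-1,0,0,90,-440,-274,-10,-1,0,0,90,-440,-274,-10,-1]}}

```text
time: 1.8
tool_pos: [0.5152, 0.0647, 0.2157]
ee_rot: [3.141, -0.0, 1.135]
wrist_force: [-0.1, 0.4, 0.1]
width: 0.0941
finger_force: 0.0
```

```bash
python3 - <<'E'
from bench import robot
import cv2,numpy as np,pickle
o=robot.get_obs();print({k:o[k] for k in("time","tool_pos","ee_rot","wrist_force","width","joint_positions")})
s=robot.snapshot("wrist");pickle.dump((o,s),open("w1.pkl","wb"))
print(s["fx"],s["cx"],s["cy"],s["T_tool_cam"].round(3).tolist())
cv2.imwrite("pics/w1.png",s["color"][...,::-1])
E
```

```text
{'time': 1.8, 'tool_pos': array([0.51517023, 0.06468899, 0.21570142]), 'ee_rot': array([ 3.14127978e+00, -2.86691049e-04,  1.13548787e+00]), 'wrist_force': array([-0.14177382,  0.35122425,  0.12887068]), 'width': 0.09414531739862184, 'joint_positions': array([1.56041087e-02, 1.63649098e-02, 1.42471522e+00, 1.22713680e-04,
       1.70010598e+00, 4.50928461e-01])}
368.29106543001035 278.6634971233517 207.23443941966482 [[-0.0, -0.972, -0.236, 0.068], [1.0, -0.0, 0.0, 0.0], [-0.0, -0.236, 0.972, -0.18], [0.0, 0.0, 0.0, 1.0]]
```

View pics/w1.png

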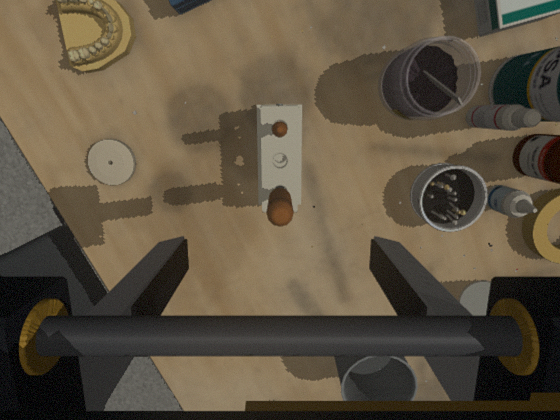

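The wrist view shows the stout handle head at about (281,212), its lower part up at (280,190), the slim top at (280,129), and the stand square to the fingers. The cup is at (378,383).

```bash
python3 - <<'E'
import pickle,numpy as np
from scipy.spatial.transform import Rotation as R
from h import *
np.set_printoptions(precision=4,suppress=True)
o,s=pickle.load(open("w1.pkl","rb"))
T=np.eye(4);T[:3,:3]=R.from_euler("xyz",o["ee_rot"]).as_matrix();T[:3,3]=o["tool_pos"];T=T@s["T_tool_cam"]
for n,u,v,z in [("stout",281,211,.133),("slim",280,129,.112),("midhole",280,160,.052),("dk",257,106,.052),("dk",302,106,.052)]:
    p=atz(ray(s,T,u,v),z);print(n,p,T[:3,:3].T@np.zeros(3),"tool",R.from_euler("xyz",o["ee_rot"]).as_matrix().T@(p-o["tool_pos"])*1e3)
u,v=281,211;print("range",s["range_z"][208:216,278:284].mean(), (T@np.r_[ (np.array([(u-s["cx"])/s["fx"],(v-s["cy"])/s["fy"],1])*s["range_z"][v,u]),1])[:3])
d=pickle.load(open("d0.pkl","rb"));A,B=d["scene"],d["side"]
for q,(u,v) in ((A,(285/5.6+194.5,72/5.6+179.5)),):
    p,e=tri(ray(s,T,281,213),ray(q,q["T"],u,v),ray(B,B["T"],155/4+189.5,69/4+129.5));print("tri",p,e)
E
```

```text
stout [0.5173 0.0648 0.133 ] [0. 0. 0.] tool [ 0.96    1.9142 82.7023]
slim [0.5414 0.1181 0.112 ] [0. 0. 0.] tool [ 59.4748   1.2261 103.7189]
midhole [0.529  0.0908 0.052 ] [0. 0. 0.] tool [ 29.4589   1.4594 163.7103]
dk [0.5306 0.1436 0.052 ] [0. 0. 0.] tool [ 78.0308 -19.2906 163.7178]
dk [0.5674 0.1265 0.052 ] [0. 0. 0.] tool [ 78.016   21.2629 163.7305]
range 0.26418546 [0.5181 0.0664 0.1401]
tri [0.5167 0.064  0.139 ] [np.float64(0.953101491146713), np.float64(1.505646262855081), np.float64(0.902598411224508)]
```

Request:
{"name": "arm_command", "arguments": {"targets": [0,0,0,0,1.5,30,-1,0,0,0,0,1.5,65,-1,0,0,0,0,1.5,95,-1,0,0,0,0,1.5,115,-1,0,0,0,0,1.5,121,-1,0,0,0,0,1.5,121,-0.5,0,0,0,0,1.5,121,0,0,0,0,0,1.5,121,0.3,0,0,0,0,1.5,121,0.4,0,0,0,0,1.5,121,0.4,0,0,0,0,1.5,121,0.4]}}

```text
time: 2.95
tool_pos: [0.5171, 0.0633, 0.095]
ee_rot: [3.141, -0.0, 1.134]
wrist_force: [-0.5, 0.5, 0.5]
width: 0.0496
finger_force: 0.0
```

```bash
python3 - <<'E'
from bench import robot
import cv2,numpy as np,pickle
o=robot.get_obs();print({k:o[k] for k in("time","tool_pos","ee_rot","wrist_force","width")})
a=robot.snapshot("side")["color"][110:230,160:290];b=robot.snapshot("wrist")["color"][90:290,170:390]
f=lambda i:cv2.resize(i,(400,370))
cv2.imwrite("pics/g1.png",np.hstack([f(a),f(b)])[...,::-1])
E
```

```text
{'time': 2.95, 'tool_pos': array([0.51706728, 0.06334717, 0.09496464]), 'ee_rot': array([ 3.14083929e+00, -4.79268991e-04,  1.13401625e+00]), 'wrist_force': array([-0.50232825,  0.46526666,  0.50205341]), 'width': 0.049595430455540566}
```

View pics/g1.png

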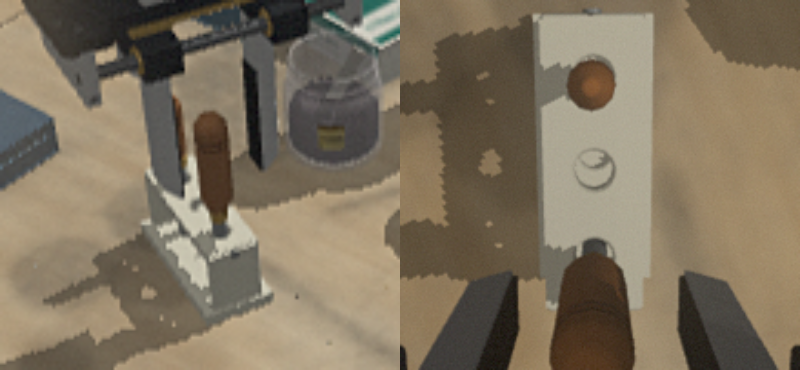

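The handle stands midway between the fingers (wrist crop: tool at x≈594, fingers at 517 and 682), and the stand hasn't moved. I'll close now.

Request:
{"name": "arm_command", "arguments": {"targets": [0,0,0,0,-0.5,0,0.5,0,0,0,0,-0.5,0,0.55,0,0,0,0,-0.5,0,0.6,0,0,0,0,-0.5,0,0.7,0,0,0,0,-0.5,0,0.8,0,0,0,0,-0.5,0,1,0,0,0,0,-0.5,0,1,0,0,0,0,-0.5,0,1,0,0,0,0,-0.5,0,1]}}

```text
time: 3.95
tool_pos: [0.5163, 0.0635, 0.0944]
ee_rot: [-3.141, -0.0, 1.134]
wrist_force: [-0.2, -0.9, 0.1]
width: 0.0193
finger_force: 30.0
```

Request:
{"name": "arm_command", "arguments": {"targets": [0,0,0,0,0,-5,1,0,0,0,0,0,-10,1,0,0,0,0,0,-15,1,0,0,0,0,0,-20,1,0,0,0,0,0,-27,1,0,0,0,0,0,-34,1,0,0,0,0,0,-41,1,0,0,0,0,0,-48,1,0,0,0,0,0,-56,1,0,0,0,0,0,-66,1,0,0,0,0,0,-78,1,0,0,0,0,0,-92,1,0,0,0,0,0,-106,1,0,0,0,0,0,-115,1,0,0,0,0,0,-120,1,0,0,0,0,0,-120,1,0,0,0,0,0,-120,1]}}

```text
time: 5.65
tool_pos: [0.5161, 0.0635, 0.214]
ee_rot: [-3.141, 0.0, 1.134]
wrist_force: [-0.3, -0.5, -1.4]
width: 0.0193
finger_force: 30.0
```

```bash
python3 - <<'E'
from bench import robot
import cv2,numpy as np,pickle
from scipy.spatial.transform import Rotation as R
o=robot.get_obs();print({k:o[k] for k in("time","tool_pos","ee_rot","wrist_force","width")})
s=robot.snapshot("side");a=s["color"][50:290,150:390]
w=robot.snapshot("scene");b=w["color"][110:280,190:360]
pickle.dump((o,s,w),open("l.pkl","wb"))
f=lambda i:cv2.resize(i,(400,400))
cv2.imwrite("pics/l1.png",np.hstack([f(a),f(b)])[...,::-1])
M=R.from_euler("xyz",o["ee_rot"]).as_matrix()
print(M.T@(np.array([.5227,-.1618,o["tool_pos"][2]])-o["tool_pos"])*1e3)
E
```

```text
{'time': 5.65, 'tool_pos': array([0.51614778, 0.06354618, 0.21401064]), 'ee_rot': array([-3.14078506e+00,  2.80563266e-04,  1.13400804e+00]), 'wrist_force': array([-0.34203432, -0.49592766, -1.37183792]), 'width': 0.019336441233462252}
[-2.01417748e+02  1.01265598e+02 -2.52711436e-02]
```

View pics/l1.png

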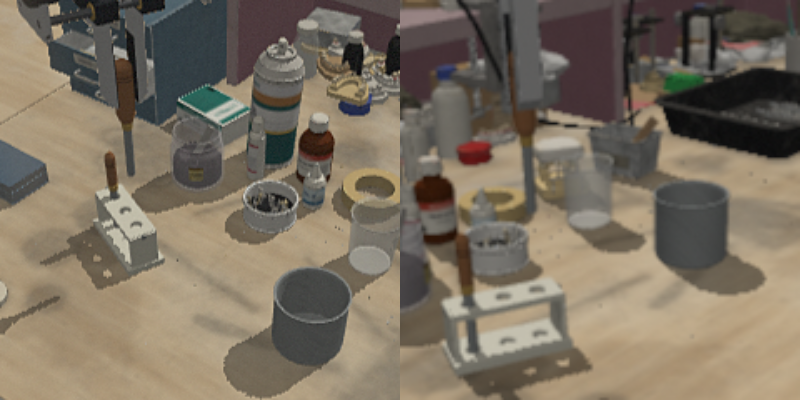

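The stout tool is clear of the stand, with its tip at (130,175) in the left crop and (128,213) in the right one. The stand, slim tool and cup look unmoved. I'll check the tip and the cup once more.

```bash
python3 - <<'E'
import pickle,numpy as np
from h import *
np.set_printoptions(precision=4,suppress=True)
o,B,A=pickle.load(open("l.pkl","rb"))
rb=lambda x,y:ray(B,B["T"],149.5+x*.6,49.5+y*.6)
ra=lambda x,y:ray(A,A["T"],189.5+x*.425,109.5+y*.425)
for n,a,b in [("tip",(128,213),(130,176)),("ferr",(124,143),(126,122)),("cuprim",(291,198),(312,293))]:
    p,e=tri(ra(*a),rb(*b));print(n,p,np.round(e,1))
E
```

```text
tip [0.5165 0.0667 0.1223] [1.3 1.3]
ferr [0.5173 0.0672 0.1857] [2.2 2.2]
cuprim [ 0.5243 -0.1599  0.0672] [2.4 2.4]
```

Request:
{"name": "arm_command", "arguments": {"targets": [0,0,0,-8,4,0,1,0,0,0,-25,12,0,1,0,0,0,-47,22,0,1,0,0,0,-70,33,0,1,0,0,0,-94,44,0,1,0,0,0,-118,55,0,1,0,0,0,-142,67,0,1,0,0,0,-165,78,0,1,0,0,0,-186,88,0,1,0,0,0,-201,96,0,1,0,0,0,-209,100,0,1,0,0,0,-212,101,0,1,0,0,0,-212,101,0,1,0,0,0,-212,101,0,1]}}

```text
time: 7.15
tool_pos: [0.5183, -0.1705, 0.2145]
ee_rot: [-3.141, -0.0, 1.135]
wrist_force: [0.4, 0.3, -1.0]
width: 0.0196
finger_force: 30.0
```

```bash
python3 - <<'E'
from bench import robot
import cv2,numpy as np
o=robot.get_obs();print({k:o[k] for k in("time","tool_pos","ee_rot","wrist_force","width")})
a=robot.snapshot("side")["color"][80:280,240:440];b=robot.snapshot("scene")["color"][100:240,240:380]
f=lambda i:cv2.resize(i,(400,400))
cv2.imwrite("pics/c1.png",np.hstack([f(a),f(b)])[...,::-1])
E
```

```text
{'time': 7.15, 'tool_pos': array([ 0.51825064, -0.17051996,  0.21452432]), 'ee_rot': array([-3.14146273e+00, -4.61763759e-04,  1.13499182e+00]), 'wrist_force': array([ 0.35676572,  0.34130123, -1.04550263]), 'width': 0.019629638903324368}
```

View pics/c1.png

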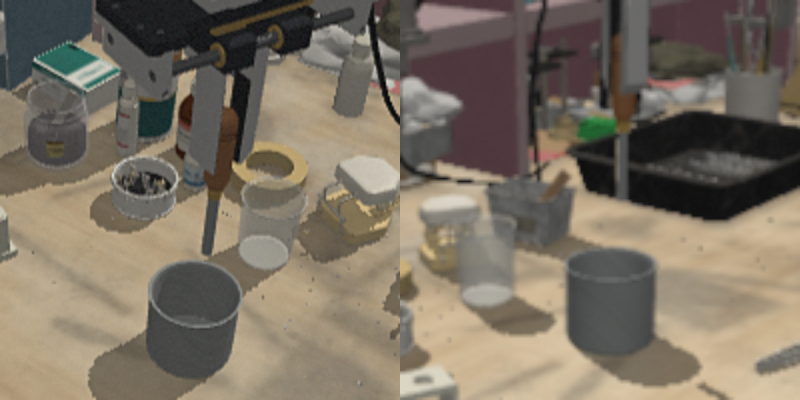

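The tool hangs upright over the cup (tip at (208,250) left, rim centre (195,293)), with about 50 mm of air beneath it. Lowering it now.

Request:
{"name": "arm_command", "arguments": {"targets": [0,0,0,0,0,8,1,0,0,0,0,0,20,1,0,0,0,0,0,33,1,0,0,0,0,0,46,1,0,0,0,0,0,59,1,0,0,0,0,0,72,1,0,0,0,0,0,84,1,0,0,0,0,0,95,1,0,0,0,0,0,104,1,0,0,0,0,0,110,1,0,0,0,0,0,114,1,0,0,0,0,0,117,1,0,0,0,0,0,118,1,0,0,0,0,0,118.5,1,0,0,0,0,0,118.5,1]}}

```text
time: 8.75
tool_pos: [0.5184, -0.1714, 0.0963]
ee_rot: [3.141, -0.0, 1.134]
wrist_force: [-0.3, -0.9, 0.1]
width: 0.0193
finger_force: 30.0
```

Request:
{"name": "arm_command", "arguments": {"targets": [0,0,0,0,0,1,1,0,0,0,0,0,1.5,1,0,0,0,0,0,1.5,0.5,0,0,0,0,0,1.5,0.4,0,0,0,0,0,1.5,0.2,0,0,0,0,0,1.5,0,0,0,0,0,0,1.5,-0.3,0,0,0,0,0,1.5,-0.5,0,0,0,0,0,1.5,-0.7,0,0,0,0,0,1.5,-0.8,0,0,0,0,0,1.5,-0.8,0,0,0,0,0,1.5,-0.8]}}

```text
time: 9.95
tool_pos: [0.5182, -0.1713, 0.0945]
ee_rot: [3.142, -0.0, 1.134]
wrist_force: [0.3, -0.0, -0.1]
width: 0.0841
finger_force: 0.0
```

Request:
{"name": "arm_command", "arguments": {"targets": [0,0,0,0,0,-5,-0.8,0,0,0,0,0,-12,-0.8,0,0,0,0,0,-22,-0.8,0,0,0,0,0,-35,-0.8,0,0,0,0,0,-50,-0.8,0,0,0,0,0,-68,-0.8,0,0,0,0,0,-90,-0.8,0,0,0,0,0,-110,-0.8,0,0,0,0,0,-120,-0.8,0,0,0,0,0,-120,-0.8,0,0,0,0,0,-120,-0.8]}}

```text
time: 11.05
tool_pos: [0.5181, -0.1712, 0.2142]
ee_rot: [-3.141, -0.0, 1.134]
wrist_force: [-0.4, 0.2, 0.0]
width: 0.0844
finger_force: 0.0
```

```bash
python3 - <<'E'
from bench import robot
import cv2,numpy as np
o=robot.get_obs();print({k:o[k] for k in("time","tool_pos","wrist_force","width")})
a=robot.snapshot("side")["color"][90:290,190:390];b=robot.snapshot("scene")["color"][120:280,195:355]
f=lambda i:cv2.resize(i,(400,400))
cv2.imwrite("pics/e1.png",np.hstack([f(a),f(b)])[...,::-1])
E
```

```text
{'time': 11.05, 'tool_pos': array([ 0.51805552, -0.17123461,  0.21422261]), 'wrist_force': array([-0.39906286,  0.18167936,  0.02117871]), 'width': 0.08444273808166497}
```

View pics/e1.png

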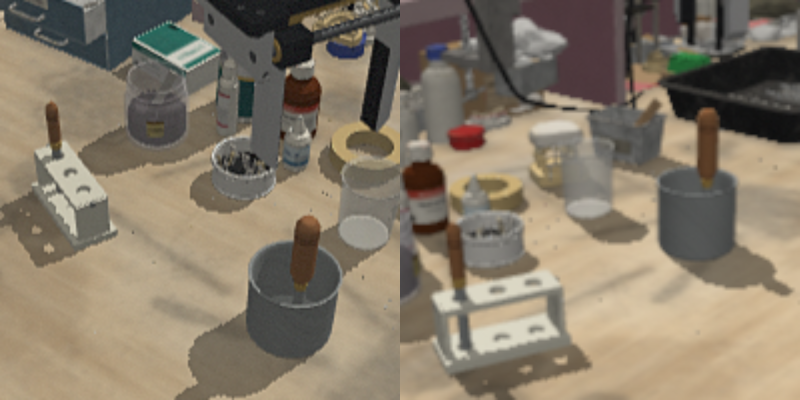

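The tool stands upright in the cup (handle at (305,255) left, (708,145) right). The stand, slim tool and cup are in place. I'll let it settle and check once more.

Request:
{"name": "arm_command", "arguments": {"targets": [0,0,0,0,0,-10,-0.8,0,0,0,0,0,-20,-0.8,0,0,0,0,0,-20,-0.8,0,0,0,0,0,-20,-0.8,0,0,0,0,0,-20,-0.8,0,0,0,0,0,-20,-0.8,0,0,0,0,0,-20,-0.8,0,0,0,0,0,-20,-0.8,0,0,0,0,0,-20,-0.8,0,0,0,0,0,-20,-0.8,0,0,0,0,0,-20,-0.8,0,0,0,0,0,-20,-0.8]}}

```text
time: 12.35
tool_pos: [0.5182, -0.1713, 0.2345]
ee_rot: [3.142, -0.0, 1.134]
wrist_force: [0.5, -0.2, -0.1]
width: 0.0848
finger_force: 0.0
```

```bash
python3 - <<'E'
from bench import robot
import cv2,numpy as np
a=robot.snapshot("side")["color"][90:290,190:390];b=robot.snapshot("scene")["color"][120:280,195:355]
f=lambda i:cv2.resize(i,(400,400))
cv2.imwrite("pics/e2.png",np.hstack([f(a),f(b)])[...,::-1])
E
```

```text
(no output)
```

View pics/e2.png

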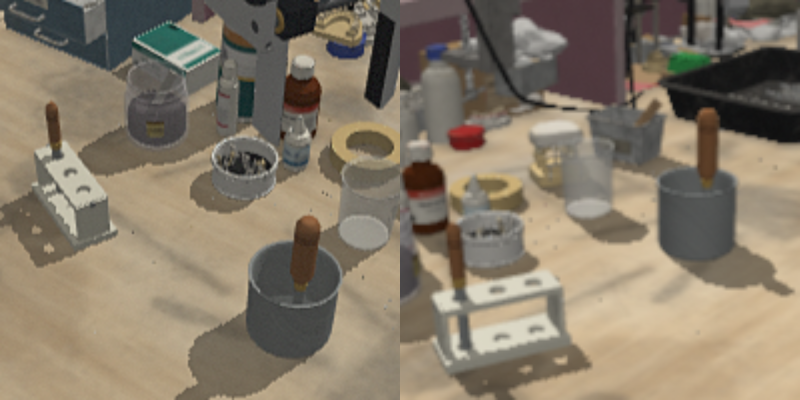

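Nothing has changed: the tool stands in the cup and everything else is still in place. Handing in.

```bash
python3 -c "
from bench import robot
print(robot.close_job())"
```

```text
the job is handed in; nothing more can be done
None
```

The stout tool is standing shank down in the steel cup, the slim tool, stand and cup look unmoved in the last pictures, and the job was handed in at about 12.5 s; no verdict came back.

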